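Lift the split retaining ring out of a sample-cell holder with a hook pick

ROBOT

A 7-joint arm with a two-finger parallel gripper is mounted at the origin on a cart in front of the work surface, level with it; the furniture and walls round the work are solid. World frame = base frame: x ahead of the robot, y to its left, z up, the work surface at z = 0. Lengths are in m, angles in degrees, forces in N, time in s.
With the tool pointing down it reaches from about 0.425 to 0.925 m from the base axis. Payload 6.8 kg.
Tool frame: the origin (TCP) lies midway between the tips of the shut fingers; the grasp point (between the pads) lies arm.grip_depth behind it (arm.grip_depth is the distance from the TCP to the grasp point, in m); z points along the fingers, y is the line along which they close (so a half turn about z gives the same grasp; the last joint's range is limited). The gripper opens to 88 mm and grips with 3 to 60 N. Pads are 20 mm wide; open, the fingers measure 115 mm over their backs; the gripper's body (75 mm by 178 mm) begins 61 mm behind the grasp point.
Start: joints at [69.551, 27.33, 1.283, 89.118, -0.659, 63.558, -4.761], TCP at [0.166, -0.654, 0.223] pointing down, gripper open.
Joint ranges: [-169.35, 169.35], [-19.33, 120.38], [-80.79, 83.38], [13.8, 139.57], [-78.32, 258.32], [9.67, 109.79], [-169.56, 169.56]. Speed limits (degrees/s): [136.94, 136.94, 180, 180, 180, 180, 180].

INTERFACE

Orientations are given as [roll, pitch, yaw] about the fixed x, y, z axes, in that order (R = Rz(yaw) Ry(pitch) Rx(roll)).
In Python, from workcell import arm, viewer gives the robot as it stands. The module is installed in compiled form; this text tells all that it offers.
- The arm moves only by the tool jog_arm, never from a script. Its arguments are lists of equal length, an entry for each row: "linear": the shift along the tool's x, y, z in m, a list of three; "turn": the turn about the tool's z in rad. In form: {"linear": [[tx, ty, tz], ...], "turn": [turn, ...]}. A call has 1 to 20 rows; each row is the pose to reach, as a shift and turn from the pose commanded when the call began, along the tool's axes at that moment; what a row does not reach only later rows make up. A row lasts 1/8 s, in which the tool goes at most 62.5 mm and 10.7 degrees, less where a joint would pass 70% of its speed; a pose out of reach is approached as far as the arm can. A call with a gripper value outside its range is refused whole. "gripper" is the gripper's target within -1 to 1 (shut at 1, half-way at 0, fully open at -1), set as the call begins (left out, the last holds). The fingers move at their own pace and stop on an object; the grip force is fixed at half the most. Time passes only in rows, so rows that repeat a pose let the fingers close. It gives the time, the measured TCP pose, the force, the opening and the grip force at its end, in the units of the state.
- arm.get_state(): the state, without advancing time (a new reading comes with each control period).
- viewer.camera(name): name is "scene" or "top" or "wrist"; returns the picture (420x560x3 uint8, red, green, blue); there is no depth.
- viewer.get_calibration(name): a dict with "intrinsics" (3x3 intrinsics, pixels), "R" (3x3) and "t" (3): a world point X has camera coordinates R X + t. Camera axes: x right, y down, z forward; pixel columns grow to the right and rows downward; lengths in m; the calibration is good to about 2 mm. A picture is of the moment at which its call begins: read the wrist's pose just before it. get_calibration takes no time and is no camera call; for the wrist camera it gives the pose at the moment of the call.
- arm.sign_off(): hands the job in; it is judged then, once.
The state is a dict: "time_s": time; "joint_positions": joint angles; "joint_vel": joint speeds; "tau": joint torques, N m; "tool_pos": TCP position; "eef_rot": TCP orientation; "wrist_force": force on the tool from outside, world axes, zero at the start; "ft_torque": the same for the moment, N m; "grip_width": finger opening in m; "grip_force": force on a finger pad.
Only numpy, scipy, OpenCV 4.12 (cv2) and the standard library are available. Lean on these libraries where they do the work, as an engineer would, in place of code of your own. Each camera call takes 0.05 s, during which the arm holds its last target. There are 200 camera calls.

TASK

Take the red-handled hook pick, whose shank may be drawn out more or less, off its fork stand, feel its foot in under one end of the copper-coloured split ring in the cell holder and lift the ring out of its groove with the pick, going gently so that neither the holder nor the ring is strained and without touching the ring with the fingers. Lay the ring down in the empty black desk tray, not dropping it from a height, and hang the pick back upright in its fork. Leave the jar, the vial and the timer where they stand.

Things in the scene. Friction and masses are not known exactly. Their poses are not given: they have to be found in the camera images.
- holder: round aluminium holder fixed to the desk: foot flange 112 mm across, body 96 mm, 42 mm high; bore 69 mm across. Origin under its centre, z up. The ring lies on a dark ledge 33.5 mm up, held down by polished lips with 45 deg faces that overhang it by 1.8 mm at +x and at 100 to 128 deg either side of +x. The ring's gap, with a 6 mm wide pin in it (40 mm high), is on the -x side
- pry (a point): slightly yielding black rubber floor of the pry pocket (23 mm above the holder's underside), plumb below the wire near the ring's left end: 31.3 mm from the holder's axis, 150 deg from its +x towards +y. Foot goes here, pointing radially out. The pocket spans 3 to 38 mm from the axis along the holder's -x, 23 mm to either side; 10.5 mm is free under the wire; outer wall at 38 mm radius
- ring: copper-coloured split ring of round 5 mm wire, 67.6 mm outside, 57.6 mm inside, about 44 g; origin at its centre, z along its axis, its 36 deg gap with 7 mm balls on both ends at its -x side. The arms spring in the ring's plane; a pull up under one end of 5 to 15 N snaps it past the lips, then it lifts out tilted and hangs by that end on the hook, 66 mm down
- ring_end (a point): centre of the ball on the ring's left end (+y side of the gap), 7 mm across
- pick: hook pick with a telescopic shank, 90 g, hanging upright in the fork: red handle 16 mm (x) by 18 mm (y), square collar 24 mm, dark sleeve and brass nut 10 mm across below it, 4 mm thick steel shank. z up along the shank; origin on its axis, 90 mm below the collar's underside: the heel's underside lies there or up to 30 mm lower, as the shank was last set
- pick_grip (a point): middle of the red handle, on the axis, 29 mm above the collar's underside
- pick_collar (a point): centre of the underside of the pick's collar, which rests on the fork. The handle runs from 5 to 51 mm above this point. The shank ends 90 to 120 mm below it (unknown, locked, to be felt) in a 4 mm thick foot that points along the pick's -x and rises: its round end is 11 mm from the shank axis, its top there 8 mm above the heel's underside
- fork (a point): where the middle of the collar's underside sits: on the fork's top, on the slot's centre line, 137 mm above the desk
- stand: fixed fork stand: dark 90 mm base, post at its back (+x), two flat fork arms 137 mm up at either side of a slot 14 mm wide open to the stand's -x; the slot runs from 16 mm in front of the fork point to 10 mm behind it. The pick's foot points along the stand's -x. To take the pick, raise it a few mm and draw it out along -x; it goes back the same way
- yellow_jar: small jar with a yellow lid, 61 mm across, 55 mm high, loose; origin under its centre. To be left alone
- blue_vial: glass vial with a blue cap, 17 mm across, 51 mm high, loose; origin under its centre. To be left alone
- timer: white bench timer on a black foot, 64x64x65 mm, loose; origin under its centre. To be left alone
- wire_tray: black open desk tray, fixed, 265 mm long (along its y, which lies along the robot's x) by 165 mm wide (along its x), rim 40 mm and inner floor 7 mm above the desk, walls 4 mm; origin at its centre. It is empty; the holder stands to one side of it and the stand to the other, either way round

How it is judged (in metres and radians):
On the way, in this order (a step that is already met when the one before it is completed fails the run):
1. the pick's foot bears under the ring near its gap while the ring is still in its groove (contact force between pick and ring above 1.5 N and z of ring in the frame of holder below 0.05 m and distance of pick from where it was at the start of the episode above 0.08 m and x of pick in the frame of ring below -0.012 m), for 0.1 s.
2. the ring hangs on the pick, lifted clear of the holder (height (world z) of ring above 0.07 m and contact force between pick and ring above 0.1 N and contact force between ring and holder below 0.05 N), for 0.2 s.
At the end, for the whole second after the job is handed in: the ring lies at rest in the black tray (its centre within 55 mm of the tray's centre across the tray and 105 mm along it, less than 22 mm above the desk), and the pick hangs at rest in the fork, upright within 0.1 rad, its collar's underside within 12 mm of the fork point (x of ring in the frame of wire_tray between -0.055 and 0.055 m and y of ring in the frame of wire_tray between -0.105 and 0.105 m and height (world z) of ring below 0.022 m and linear speed of each of ring, pick below 0.02 m/s and distance between pick_collar and fork below 0.012 m and angle between pick's own z axis and vertical below 0.1 rad); the robot touches nothing.
It fails at once if the pick pushed on the holder with more than 20 N (contact force between pick and holder above 20 N).
It fails at once if the pick strained the ring with more than 25 N (contact force between pick and ring above 25 N).
It fails at once if the fingers touched the ring (contact force between the fingers and ring above 0.3 N).
It fails at once if the jar, the vial or the timer was pushed or tipped (distance of any of yellow_jar, blue_vial, timer from where it was at the start of the episode above 0.015 m).
It fails at once if the ring was dropped from a height or flung (linear speed of ring above 1 m/s).
It also fails if it takes over 70 s, if anything falls off the work surface, if the arm or the gripper's body presses on something with over 40 N, if the wrist force passes 120 N, or if a joint passes its speed limit or range.

## Working session

There is one attempt and no reset: what is moved stays moved. The work goes in short steps, Python scripts to look and compute and a tool call to move; the robot and the scene stay as the last step left them, time stands still between calls to the robot, and variables do not carry over. Pictures are saved under pics/ and viewed, at most 10 in all, crops included, and the job is handed in when it is done.

Besides the shell and the picture viewer there is one more tool, called after "Call:" in YAML: its name, and indented under it one key for each argument. jog_arm: Moves the arm, as the interface text tells. Its arguments: {"type":"object","properties":{"linear":{"type":"array"},"turn":{"type":"array"},"gripper":{"type":"number"}},"required":["linear","turn"]}

```bash
mkdir -p pics; ls
python3 - <<'E'
from workcell import arm, viewer
import cv2,numpy as np
s=arm.get_state()
for k,v in s.items(): print(k,np.round(v,4).tolist())
print(arm.grip_depth)
ims=[]
for n in("scene","top"):
    im=viewer.camera(n); cv2.imwrite(f"pics/{n}0.png",im[:,:,::-1]); c=viewer.get_calibration(n)
    print(n,np.round(c["intrinsics"],1).tolist(),np.round(c["R"],3).tolist(),np.round(c["t"],3).tolist())
E
```

```text
pics
time_s 0.0
joint_positions [69.5519, 27.3746, 1.2778, 89.1748, -0.6579, 63.5562, -4.7613]
joint_vel [-0.0032, 0.0796, 0.142, -0.0025, -0.0202, -0.1333, -0.0438]
tau [-0.0001, -58.2859, 1.5345, -27.2617, -0.0543, 0.0168, 0.0002]
tool_pos [0.1661, -0.6537, 0.2217]
eef_rot [-179.902, 0.0071, 14.258]
wrist_force [1.3503, 0.7848, -0.5757]
ft_torque [0.0069, -0.0081, -0.0333]
grip_force 0.0
grip_width 0.0875
0.0187
scene [[396.6, 0.0, 277.4], [0.0, 396.6, 204.4], [0.0, 0.0, 1.0]] [[-0.883, -0.469, -0.012], [-0.264, 0.519, -0.813], [0.388, -0.714, -0.583]] [0.496, 0.284, 0.654]
top [[421.7, 0.0, 280.9], [0.0, 421.7, 206.0], [0.0, 0.0, 1.0]] [[-0.014, -1.0, -0.028], [-0.99, 0.017, -0.137], [0.137, 0.026, -0.99]] [-0.008, 0.595, 1.166]
```

View pics/scene0.png

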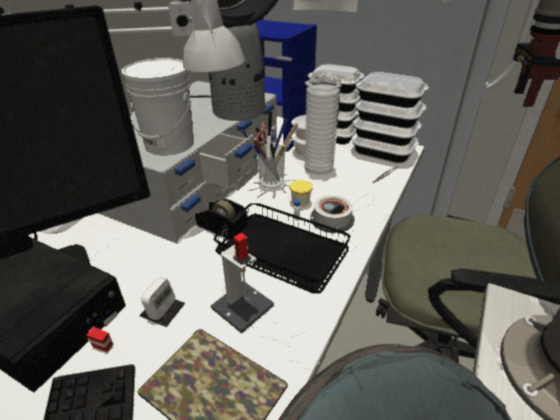

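View pics/top0.png

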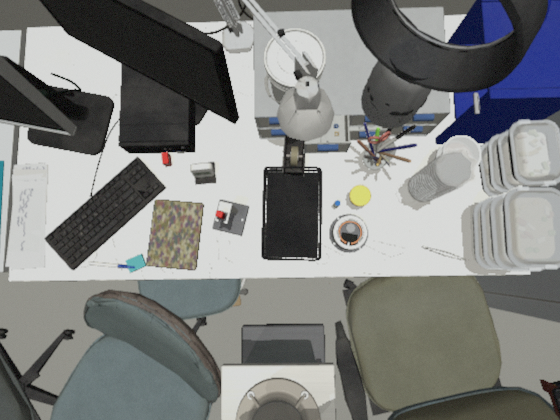

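The scene shows the stand with the red pick at about (243,270), the holder at (332,212), the tray between them, the jar at (302,187), the vial at (296,203) and the timer at (158,298). In the top view the stand is at (232,217), the pick at (222,213), the holder at (350,233) and the tray at (292,213).

```bash
cat > h.py <<'E'
from workcell import arm, viewer
import cv2,numpy as np
def ray(c,u,v):
    K,R,t=[np.array(c[k]) for k in("intrinsics","R","t")]
    return -R.T@t, R.T@np.linalg.solve(K,[u,v,1.])
def onz(c,u,v,z):
    o,d=ray(c,u,v); return (o+d*(z-o[2])/d[2]).round(4)
def proj(c,X):
    p=np.array(c["R"])@X+np.array(c["t"]); q=np.array(c["intrinsics"])@p; return q[:2]/q[2]
E
python3 - <<'E'
from h import *
c=viewer.get_calibration("top")
for n,u,v,z in [("pick top",221,213,.188),("stand base",232,217,.01),("holder",350,233,.04),("tray",292,213,.04),("jar",360,196,.055),("vial",337,203,.05),("timer",204,172,.065)]: print(n,onz(c,u,v,z))
im=cv2.imread("pics/top0.png")
a=cv2.resize(im[180:260,190:260],None,fx=5.6,fy=5.6,interpolation=cv2.INTER_CUBIC)
b=cv2.resize(im[180:260,320:390],None,fx=5.6,fy=5.6,interpolation=cv2.INTER_CUBIC)
cv2.imwrite("pics/crop1.png",np.hstack([a,b]))
w=viewer.get_calibration("wrist"); s=arm.get_state()
R=np.array(w["R"]);cam=-R.T@np.array(w["t"]);print("cam",cam,"R",R.round(3).tolist(),s["tool_pos"],w["intrinsics"])
E
```

```text
pick top [0.5589 0.1298 0.188 ]
stand base [0.5686 0.1277 0.01  ]
holder [ 0.5142 -0.2113  0.04  ]
tray [ 0.5738 -0.0485  0.04  ]
jar [ 0.6171 -0.2411  0.055 ]
vial [ 0.599  -0.1763  0.05  ]
timer [0.6927 0.2001 0.065 ]
cam [ 0.23600027 -0.63502926  0.38222295] R [[0.246, -0.969, -0.001], [-0.935, -0.238, 0.262], [-0.254, -0.064, -0.965]] [ 0.1660433  -0.65371932  0.22181585] [[334.37253175   0.         283.98763401]
 [  0.         334.37253175 209.46319685]
 [  0.           0.           1.        ]]
```

View pics/crop1.png

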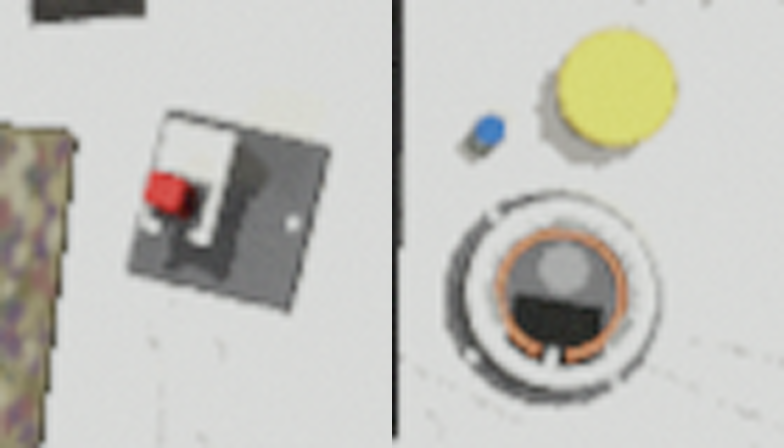

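The crop shows the slot opening down and slightly left, so the stand's yaw is about -13°. It also shows the ring's gap at (552,360) and its centre at (563,300), so the holder's yaw is about -10°. I'll hover over the holder next for a close look.

Call:
jog_arm:
  linear:
    - [0.05,-0.04,-0.02]
    - [0.1,-0.08,-0.03]
    - [0.15,-0.12,-0.03]
    - [0.2,-0.16,-0.03]
    - [0.25,-0.2,-0.03]
    - [0.3,-0.24,-0.03]
    - [0.35,-0.28,-0.03]
    - [0.39,-0.31,-0.03]
    - [0.41,-0.33,-0.03]
    - [0.42,-0.34,-0.03]
    - [0.42,-0.34,-0.03]
    - [0.42,-0.34,-0.03]
  turn: [-0.06,-0.12,-0.18,-0.24,-0.3,-0.36,-0.42,-0.48,-0.54,-0.6,-0.62,-0.62]

```text
time_s: 1.6
tool_pos: [0.4884, -0.2235, 0.2525]
eef_rot: [-180.0, 0.1, 49.6]
wrist_force: [-0.7, -0.0, 0.8]
grip_width: 0.0879
grip_force: 0.0
```

Run:
```python
from h import *
import pickle
s=arm.get_state();c=viewer.get_calibration("wrist");im=viewer.camera("wrist")
pickle.dump((c,s),open("w1.pkl","wb"));cv2.imwrite("pics/w1.png",im[:,:,::-1])
print(s["tool_pos"],s["eef_rot"],s["joint_positions"],s["time_s"])
hsv=cv2.cvtColor(im,cv2.COLOR_RGB2HSV)
m=cv2.inRange(hsv,(5,80,80),(18,255,255))
n,l,st,ce=cv2.connectedComponentsWithStats(m)
for i in range(1,n):
    if st[i,4]>80: print(st[i],ce[i])
```

```text
[ 0.48841215 -0.22345418  0.25248698] [-1.79993957e+02  6.03390583e-02  4.95796823e+01] [ 34.51424661  13.98368903 -19.62809144 104.94005578   5.33422844
  61.99382659 -27.50811278] 1.6
[543  10  17  27 130] [551.3         23.77692308]
[518  83  42  50 438] [541.76255708 106.55707763]
[267 128  61  60 701] [298.43794579 156.67475036]
```

View pics/w1.png

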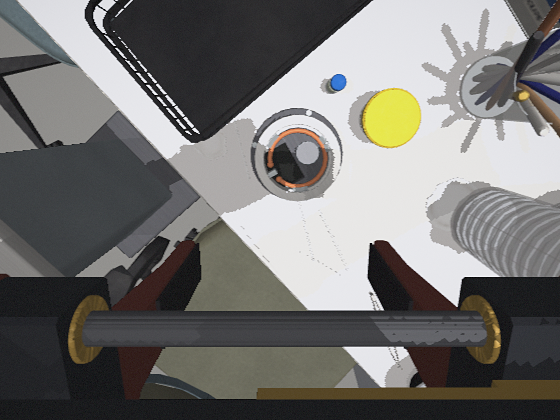

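The wrist view shows the copper ring centred at about (298,157) with its gap to the lower left near (272,172), next to the dark pocket. The vial is at (338,82) and the jar at (391,118). I'll back-project the ring mask onto z=36 mm and fit a circle.

```bash
cat >> h.py <<'E'
from scipy.optimize import least_squares
def ringfit(im,c,roi,z=0.036):
    u0,v0,u1,v1=roi
    hsv=cv2.cvtColor(im,cv2.COLOR_RGB2HSV); m=cv2.inRange(hsv,(5,80,80),(18,255,255))
    vs,us=np.nonzero(m[v0:v1,u0:u1]); P=np.array([onz(c,u+u0,v+v0,z)[:2] for u,v in zip(us,vs)])
    f=lambda p:np.hypot(P[:,0]-p[0],P[:,1]-p[1])-p[2]
    r=least_squares(f,[*P.mean(0),.03],loss="soft_l1",f_scale=.002)
    a=np.sort(np.degrees(np.arctan2(P[:,1]-r.x[1],P[:,0]-r.x[0]))%360)
    d=np.diff(np.r_[a,a[0]+360]); k=np.argsort(d)[-3:]
    return r.x,[(a[i].round(1),d[i].round(1)) for i in k]
E
python3 - <<'E'
from h import *; import pickle
c,s=pickle.load(open("w1.pkl","rb")); im=cv2.imread("pics/w1.png")[:,:,::-1].copy()
print(ringfit(im,c,(255,115,345,200)))
t=viewer.get_calibration("top"); it=cv2.imread("pics/top0.png")[:,:,::-1].copy()
print(ringfit(it,t,(330,215,370,255)))
# pocket edges (black) in wrist
g=im.max(2); m=(g<38).astype(np.uint8); m[:, :265]=0;m[:,315:]=0;m[:130]=0;m[192:]=0
n,l,st,ce=cv2.connectedComponentsWithStats(m)
for i in range(1,n):
    if st[i,4]>60:
        print(st[i]); q=cv2.minAreaRect(np.argwhere(l==i)[:,::-1].astype(np.float32)); print([onz(c,*p,.023) for p in cv2.boxPoints(q)])
cv2.imwrite("pics/w1c.png",cv2.resize(cv2.imread("pics/w1.png")[95:215,240:360],None,fx=5,fy=5,interpolation=cv2.INTER_CUBIC))
E
```

```text
(array([ 0.51849436, -0.21062801,  0.03093213]), [(np.float64(230.0), np.float64(2.0)), (np.float64(227.8), np.float64(2.1)), (np.float64(157.7), np.float64(23.2))])
(array([ 0.51705422, -0.21117472,  0.03073252]), [(np.float64(350.8), np.float64(5.5)), (np.float64(94.1), np.float64(16.9)), (np.float64(159.3), np.float64(24.6))])
[267 151  37  32 408]
[array([ 0.4864, -0.1854,  0.023 ]), array([ 0.5178, -0.1918,  0.023 ]), array([ 0.5102, -0.2324,  0.023 ]), array([ 0.478 , -0.2263,  0.023 ])]
```

View pics/w1c.png

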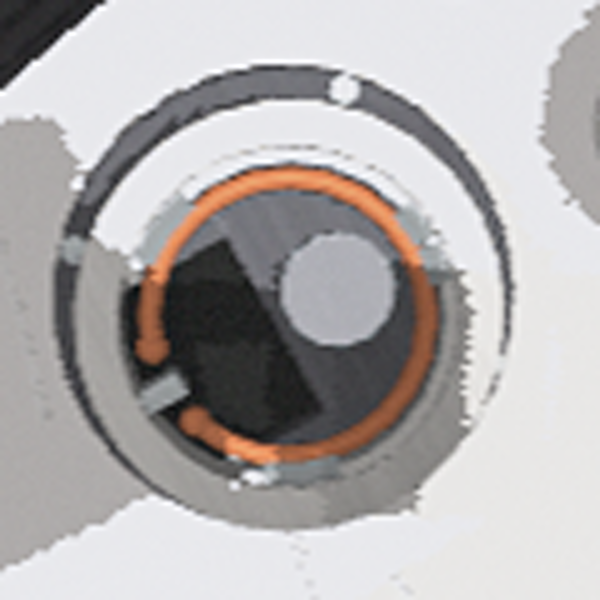

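The crop shows the gap and pin at (165,390), with the left ball at (150,350) and the right ball at (195,420). The pocket lies under both ends. That gives the holder's centre at (0.518,-0.211) and its yaw at about -10.5°. Next is the stand.

Call:
jog_arm:
  linear:
    - [0.05,-0.027,0]
    - [0.1,-0.054,0]
    - [0.15,-0.081,0]
    - [0.2,-0.108,0]
    - [0.25,-0.135,0]
    - [0.28,-0.152,0]
    - [0.3,-0.162,0]
    - [0.3,-0.162,0]
    - [0.3,-0.162,0]
  turn: [-0.07,-0.14,-0.21,-0.28,-0.35,-0.42,-0.47,-0.47,-0.47]

```text
time_s: 2.78
tool_pos: [0.5597, 0.11, 0.2524]
eef_rot: [-180.0, 0.1, 76.5]
wrist_force: [-0.5, 0.5, -0.4]
grip_width: 0.0877
grip_force: 0.0
```

Run:
```python
from h import *
import pickle
s=arm.get_state();c=viewer.get_calibration("wrist");im=viewer.camera("wrist")
pickle.dump((c,s),open("w2.pkl","wb"));cv2.imwrite("pics/w2.png",im[:,:,::-1])
print(s["tool_pos"],s["eef_rot"],s["joint_positions"],s["time_s"])
hsv=cv2.cvtColor(im,cv2.COLOR_RGB2HSV)
m=cv2.inRange(hsv,(0,150,60),(6,255,255))|cv2.inRange(hsv,(174,150,60),(180,255,255))
n,l,st,ce=cv2.connectedComponentsWithStats(m)
for i in range(1,n):
    if st[i,4]>80: print(st[i],ce[i])
```

```text
[0.55973964 0.10998935 0.25240488] [-1.79994515e+02  8.00489093e-02  7.64976658e+01] [  9.29686181  19.20844045 -33.4320172   99.95928598  11.66841291
  64.35106217 -41.26371707] 2.775
[263 169  23  33 599] [274.3572621  186.67278798]
```

View pics/w2.png

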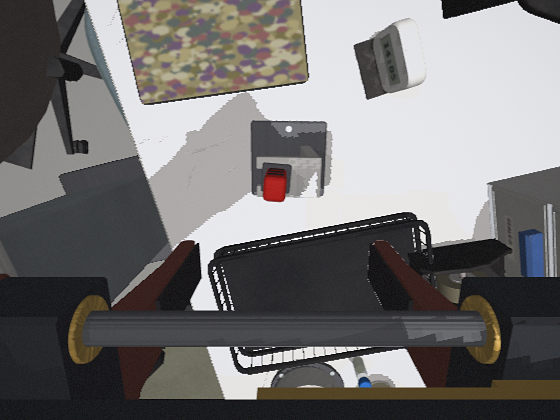

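The red handle's blob spans columns 263–286 and rows 169–202, so its top face is centred at about (274.5,189). The stand's base runs from (252,121) to (327,195), square to the image, which puts the stand's yaw at about -13.5°.

Run:
```python
from h import *; import pickle
c,s=pickle.load(open("w2.pkl","rb"))
P=onz(c,274.5,189,.188);print("top face",P)
t=viewer.get_calibration("top");print("chk top",proj(t,P))
print("base corners",onz(c,252,121,.008),onz(c,327,122,.008))
sc=viewer.get_calibration("scene");im=cv2.imread("pics/scene0.png");
print("scene proj of handle top",proj(sc,P),"grip",proj(sc,P-[0,0,.022]))
print("timer",onz(c,400,55,.06))
h=cv2.cvtColor(im,cv2.COLOR_BGR2HSV);m=cv2.inRange(h,(0,150,60),(6,255,255))|cv2.inRange(h,(174,150,60),(180,255,255));m[:225]=0;m[270:]=0;v,u=np.nonzero(m);print(u.min(),u.max(),v.min(),v.max())
```

```text
top face [0.5598 0.1368 0.188 ]
chk top [218.23008166 212.70691064]
base corners [0.54   0.1862 0.008 ] [0.6251 0.1647 0.008 ]
scene proj of handle top [238.7705801  236.63453354] grip [239.6641067  246.50401635]
timer [0.7004 0.2119 0.06  ]
233 247 232 259
```

Call:
jog_arm:
  linear:
    - [0.012,-0.003,0.01]
    - [0.025,-0.006,0.02]
    - [0.025,-0.006,0.05]
    - [0.025,-0.006,0.08]
    - [0.025,-0.006,0.102]
    - [0.025,-0.006,0.102]
    - [0.025,-0.006,0.102]
  turn: [0,0,0,0,0,0,0]

```text
time_s: 3.7
tool_pos: [0.5598, 0.1389, 0.1512]
eef_rot: [180.0, -0.0, 76.7]
wrist_force: [1.0, 0.6, 0.3]
grip_width: 0.0877
grip_force: 0.0
```

Run:
```python
from h import *
import pickle
s=arm.get_state();c=viewer.get_calibration("wrist");im=viewer.camera("wrist")
cv2.imwrite("pics/w3.png",im[:,:,::-1])
print(s["tool_pos"],s["eef_rot"],s["time_s"],s["wrist_force"])
hsv=cv2.cvtColor(im,cv2.COLOR_RGB2HSV)
m=cv2.inRange(hsv,(0,150,60),(6,255,255))|cv2.inRange(hsv,(174,150,60),(180,255,255))
n,l,st,ce=cv2.connectedComponentsWithStats(m)
for i in range(1,n):
    if st[i,4]>80: print(st[i],ce[i])
print(proj(c,s["tool_pos"]), proj(c,s["tool_pos"]+[0,0,.038]))
```

```text
[0.55979703 0.13894933 0.15120753] [ 1.79972579e+02 -4.19674475e-02  7.67404655e+01] 3.7 [1.04014578 0.64251395 0.33075569]
[ 265  247   39   64 1807] [284.09795241 283.14720531]
[283.49719169 263.55739047] [283.47426324 302.30447408]
```

View pics/w3.png

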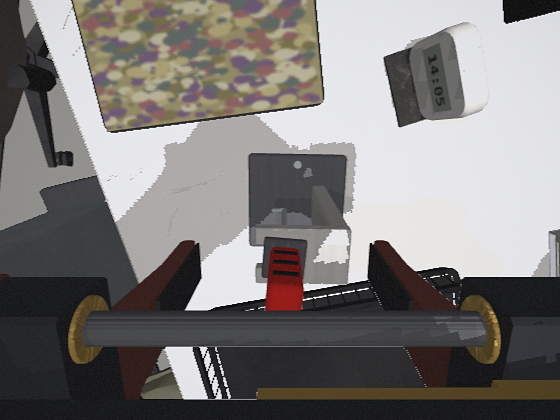

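The handle is centred between the fingers (u 284 against 283.5). The collar's front edge is at v≈238 and the bottom of the handle's front face at v≈247. I'll check the position along the tool's x.

Run:
```python
from h import *
c=viewer.get_calibration("wrist");p=np.array(arm.get_state()["tool_pos"]);p[2]=.142
a=np.radians(76.6);x=np.array([np.cos(a),np.sin(a),0])
for d in(.006,.009,.012,.015): print(d,proj(c,p+d*x))
q=p.copy();q[2]=.137
print([proj(c,q+d*x).round(1) for d in(.009,.012)])
```

```text
0.006 [283.49124383 246.06377124]
0.009 [283.50253043 240.87052766]
0.012 [283.51391567 235.63190093]
0.015 [283.52540084 230.34729354]
[array([283.5, 237.7]), array([283.5, 232.6])]
```

Call:
jog_arm:
  linear:
    - [0,0,0]
    - [0,0,0]
    - [0,0,0]
    - [0,0,0]
    - [0,0,0]
    - [0,0,0]
  turn: [0,0,0,0,0,0]
  gripper: 1

```text
time_s: 4.5
tool_pos: [0.5595, 0.1381, 0.1506]
eef_rot: [180.0, 0.0, 76.7]
wrist_force: [0.9, -0.2, -0.0]
grip_width: 0.0311
grip_force: 0.0
```

Call:
jog_arm:
  linear:
    - [0,0,0]
    - [0,0,0]
    - [0,0,0]
    - [0,0,0]
    - [0,0,0]
  turn: [0,0,0,0,0]

```text
time_s: 5.12
tool_pos: [0.5595, 0.1381, 0.1506]
eef_rot: [-180.0, 0.0, 76.7]
wrist_force: [-0.8, -0.1, -0.9]
grip_width: 0.0159
grip_force: 30.0
```

Call:
jog_arm:
  linear:
    - [0,0,-0.006]
    - [0,0,-0.012]
    - [0,-0.01,-0.012]
    - [0,-0.03,-0.012]
    - [0,-0.05,-0.012]
    - [0,-0.07,-0.015]
    - [0,-0.075,-0.035]
    - [0,-0.075,-0.06]
    - [0,-0.075,-0.07]
    - [0,-0.075,-0.07]
  turn: [0,0,0,0,0,0,0,0,0,0]

```text
time_s: 6.38
tool_pos: [0.4873, 0.1554, 0.2217]
eef_rot: [179.9, -0.1, 76.7]
wrist_force: [-0.4, 0.0, -1.1]
grip_width: 0.0158
grip_force: 30.0
```

Run:
```python
from h import *
s=arm.get_state();c=viewer.get_calibration("wrist");im=viewer.camera("wrist");sc=viewer.get_calibration("scene");i2=viewer.camera("scene")
print(s["tool_pos"],s["grip_width"],s["wrist_force"])
a=np.radians(76.7);x=np.array([np.cos(a),np.sin(a),0]);y=np.array([x[1],-x[0],0])
p=np.array(s["tool_pos"])-.0023*x
for L in(.09,.105,.12):
    h=p-[0,0,.0136+L]; print(L,"wrist",proj(c,h).round(1),proj(c,h-.011*y+[0,0,.008]).round(1),"scene",proj(sc,h).round(1),proj(sc,h-.011*y+[0,0,.008]).round(1))
q=proj(sc,p-[0,0,.105]).astype(int); w=proj(c,p-[0,0,.105]).astype(int)
cr=lambda im,q,r:cv2.resize(im[max(q[1]-r,0):q[1]+r,q[0]-r:q[0]+r,::-1],(400,400),interpolation=cv2.INTER_CUBIC)
print("crop origins",q-30,w-60)
cv2.imwrite("pics/s4.png",np.hstack([cr(i2,q,30),cr(im,w,60)]))
```

```text
[0.48732559 0.15539844 0.22173323] 0.015779657272317518 [-0.4365261   0.00594376 -1.08396216]
0.09 wrist [283.3 213.4] [269.5 216.2] scene [273.2 287.1] [278.1 287. ]
0.105 wrist [283.3 208.7] [270.2 211.1] scene [273.4 293.2] [278.2 293.2]
0.12 wrist [283.3 204.4] [270.8 206.6] scene [273.6 299.1] [278.3 299.2]
crop origins [243 257] [223 152]
```

View pics/s4.png

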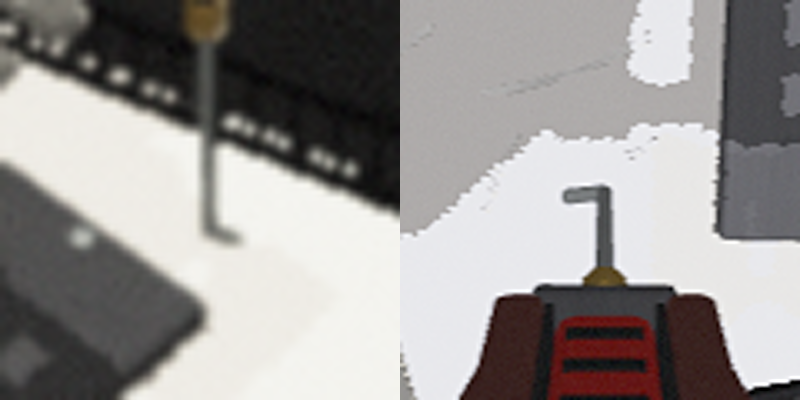

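Both views put the heel at about L=0.104: scene (274,292.5) and wrist (284.5,208). The foot points image-left, which is the pick's -x. I'll carry the pick over the holder now.

Call:
jog_arm:
  linear:
    - [-0.02,0.006,0]
    - [-0.06,0.018,0]
    - [-0.1,0.03,0]
    - [-0.14,0.042,0]
    - [-0.18,0.054,0]
    - [-0.22,0.066,0]
    - [-0.26,0.078,0]
    - [-0.3,0.09,0]
    - [-0.325,0.097,0]
    - [-0.338,0.101,0]
    - [-0.341,0.102,0]
    - [-0.341,0.102,0]
    - [-0.341,0.102,0.02]
    - [-0.341,0.102,0.02]
  turn: [0.03,0.08,0.13,0.18,0.23,0.28,0.33,0.38,0.42,0.46,0.47,0.47,0.47,0.47]

```text
time_s: 8.22
tool_pos: [0.5066, -0.1983, 0.1996]
eef_rot: [-179.8, 0.0, 49.9]
wrist_force: [0.1, 0.5, -0.1]
grip_width: 0.0161
grip_force: 30.0
```

```bash
cat > look.py <<'E'
from h import *; import sys
s=arm.get_state();c=viewer.get_calibration("wrist");im=viewer.camera("wrist")
np.set_printoptions(precision=4,suppress=True)
print(s["time_s"],s["tool_pos"],s["eef_rot"],s["wrist_force"],s["ft_torque"],s["grip_width"])
w=proj(c,[.510,-.205,.04]).astype(int); print("crop org",w-[70,60],"scale 5")
cv2.imwrite("pics/%s.png"%sys.argv[1],cv2.resize(im[w[1]-60:w[1]+60,w[0]-70:w[0]+70,::-1],None,fx=5,fy=5,interpolation=cv2.INTER_CUBIC))
a=np.radians(s["eef_rot"][2]);x=np.array([np.cos(a),np.sin(a),0]);y=np.array([x[1],-x[0],0])
p=np.array(s["tool_pos"])-.0023*x; h=p-[0,0,.0136+.104]
f=lambda X:((proj(c,X)-(w-[70,60]))*5).round(0)
print("axis",p,"heel",h,f(h),"tip",f(h-.011*y+[0,0,.006]))
C=np.array([.518,-.211,.036])
r=lambda R,d:C+R*np.array([np.cos(np.radians(d-10.5)),np.sin(np.radians(d-10.5)),0])
print("ring pred: ball",f(r(.0313,162)),"ball2",f(r(.0313,198)),"pry wire",f(r(.0313,150)),"far",f(r(.0313,0)))
try: print(ringfit(im,c,(w[0]-70,w[1]-60,w[0]+70,w[1]+60)))
except Exception as e: print(e)
E
python3 look.py w5
```

```text
8.225 [ 0.5066 -0.1983  0.1996] [-179.843     0.038    49.9176] [ 0.1059  0.5297 -0.0626] [-0.0615 -0.0162  0.0202] 0.01613193523705842
crop org [221 138] scale 5
axis [ 0.5051 -0.2001  0.1996] heel [ 0.5051 -0.2001  0.082 ] [318. 354.] tip [253. 363.]
ring pred: ball [249. 324.] ball2 [297. 405.] pry wire [246. 293.] far [543. 217.]
(array([ 0.5184, -0.2105,  0.031 ]), [(np.float64(229.6), np.float64(1.8)), (np.float64(191.5), np.float64(8.2)), (np.float64(157.1), np.float64(24.0))])
```

View pics/w5.png

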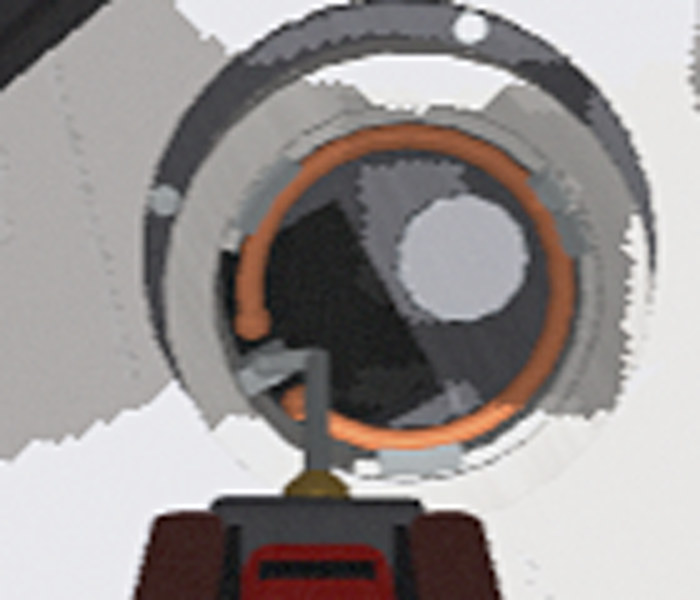

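The pick, ring and ball all sit where predicted: heel at (318,354), ball at (249,324). The foot tip is at radius ~28 mm, so I'll back off 3 mm radially and go down into the pocket, stopping above the expected floor.

Call:
jog_arm:
  linear:
    - [0,0.003,0.0]
    - [0,0.003,0.01]
    - [0,0.003,0.02]
    - [0,0.003,0.03]
    - [0,0.003,0.038]
    - [0,0.003,0.044]
    - [0,0.003,0.048]
    - [0,0.003,0.052]
    - [0,0.003,0.053]
    - [0,0.003,0.053]
  turn: [0,0,0,0,0,0,0,0,0,0]

```text
time_s: 9.52
tool_pos: [0.5097, -0.2019, 0.1478]
eef_rot: [180.0, -0.0, 49.8]
wrist_force: [0.5, -0.7, -0.5]
grip_width: 0.0159
grip_force: 30.0
```

Call:
jog_arm:
  linear:
    - [0,0,0.001]
    - [0,0,0.002]
    - [0,0,0.003]
    - [0,0,0.003]
  turn: [0,0,0,0]

```text
time_s: 10.02
tool_pos: [0.5096, -0.2019, 0.1446]
eef_rot: [-180.0, 0.0, 49.8]
wrist_force: [-0.7, -0.0, -0.6]
grip_width: 0.016
grip_force: 30.0
```

Call:
jog_arm:
  linear:
    - [0,0,0.001]
    - [0,0,0.002]
    - [0,0,0.002]
  turn: [0,0,0]

```text
time_s: 10.4
tool_pos: [0.5096, -0.2019, 0.1426]
eef_rot: [-180.0, 0.0, 49.8]
wrist_force: [0.3, -0.2, -0.8]
grip_width: 0.0158
grip_force: 30.0
```

Call:
jog_arm:
  linear:
    - [0,0,0.001]
    - [0,0,0.0015]
    - [0,0,0.0015]
  turn: [0,0,0]

```text
time_s: 10.78
tool_pos: [0.5096, -0.2019, 0.1411]
eef_rot: [-180.0, 0.0, 49.8]
wrist_force: [0.3, 0.8, 0.1]
grip_width: 0.0159
grip_force: 30.0
```

Call:
jog_arm:
  linear:
    - [0,0,0.001]
    - [0,0,0.0015]
    - [0,0,0.0015]
  turn: [0,0,0]

```text
time_s: 11.15
tool_pos: [0.5097, -0.2019, 0.1396]
eef_rot: [-180.0, 0.0, 49.8]
wrist_force: [0.4, -0.4, 0.5]
grip_width: 0.0159
grip_force: 30.0
```

Call:
jog_arm:
  linear:
    - [0,0,0.0005]
    - [0,0,0.001]
    - [0,0,0.001]
  turn: [0,0,0]

```text
time_s: 11.52
tool_pos: [0.5099, -0.2019, 0.1392]
eef_rot: [180.0, -0.0, 49.8]
wrist_force: [-1.0, 0.1, 3.7]
grip_width: 0.0154
grip_force: 30.0
```

I felt the floor at TCP z≈0.1393. I'll raise 1.5 mm, shift 1.5 mm away from the ball and push the foot out under the wire.

Call:
jog_arm:
  linear:
    - [0,0,-0.0015]
    - [0.0015,-0.002,-0.0015]
    - [0.0015,-0.004,-0.0015]
    - [0.0015,-0.006,-0.0015]
    - [0.0015,-0.008,-0.0015]
    - [0.0015,-0.0095,-0.0015]
    - [0.0015,-0.011,-0.0015]
    - [0.0015,-0.011,-0.0015]
  turn: [0,0,0,0,0,0,0,0]

```text
time_s: 12.52
tool_pos: [0.5022, -0.1936, 0.1402]
eef_rot: [180.0, -0.0, 49.8]
wrist_force: [0.2, -0.1, -0.8]
grip_width: 0.0161
grip_force: 30.0
```

```bash
python3 look.py w6
```

```text
12.525 [ 0.5022 -0.1936  0.1402] [179.9956  -0.0001  49.7815] [ 0.167  -0.1348 -0.8338] [-0.005  -0.0258 -0.0119] 0.016064766783336355
crop org [230 156] scale 5
axis [ 0.5007 -0.1953  0.1402] heel [ 0.5007 -0.1953  0.0226] [271. 264.] tip [206. 274.]
ring pred: ball [227. 327.] ball2 [285. 422.] pry wire [223. 289.] far [582. 198.]
(array([ 0.5185, -0.2104,  0.0309]), [(np.float64(318.4), np.float64(1.4)), (np.float64(138.2), np.float64(1.4)), (np.float64(157.5), np.float64(82.4))])
```

View pics/w6.png

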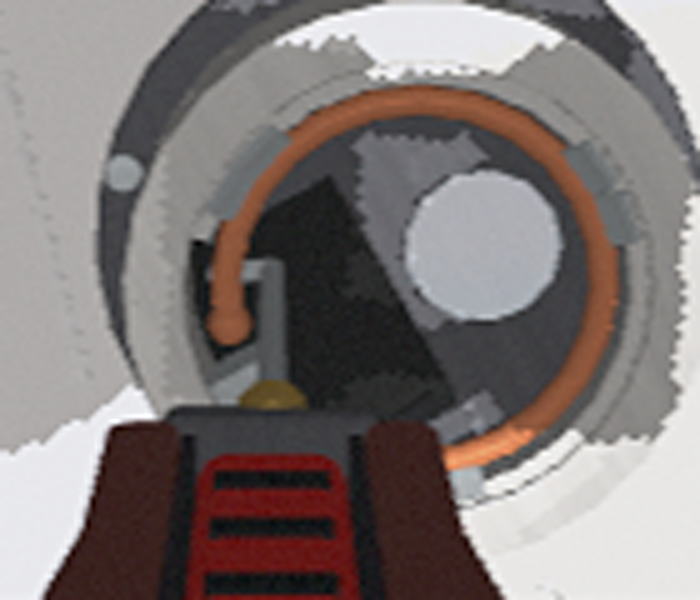

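The foot runs under the wire at (240,268), with its tip just showing beyond the wire at (212,270). The ball at (230,327) is clear. I'll lift gently.

Call:
jog_arm:
  linear:
    - [0,0,-0.0005]
    - [0,0,-0.001]
    - [0,0,-0.0015]
    - [0,0,-0.002]
    - [0,0,-0.002]
  turn: [0,0,0,0,0]

```text
time_s: 13.2
tool_pos: [0.5023, -0.1937, 0.1422]
eef_rot: [180.0, -0.0, 49.8]
wrist_force: [-0.6, 0.3, -0.6]
grip_width: 0.0158
grip_force: 30.0
```

Call:
jog_arm:
  linear:
    - [0,0,-0.0005]
    - [0,0,-0.001]
    - [0,0,-0.001]
  turn: [0,0,0]

```text
time_s: 13.58
tool_pos: [0.5022, -0.1937, 0.1432]
eef_rot: [180.0, 0.0, 49.8]
wrist_force: [0.1, 0.5, -0.6]
grip_width: 0.0158
grip_force: 30.0
```

Call:
jog_arm:
  linear:
    - [0,0,-0.0005]
    - [0,0,-0.001]
    - [0,0,-0.001]
  turn: [0,0,0]

```text
time_s: 13.95
tool_pos: [0.5021, -0.1937, 0.144]
eef_rot: [-180.0, 0.0, 49.8]
wrist_force: [0.7, 0.1, -2.5]
grip_width: 0.0159
grip_force: 30.0
```

Call:
jog_arm:
  linear:
    - [0,0,-0.0005]
    - [0,0,-0.001]
    - [0,0,-0.001]
  turn: [0,0,0]

```text
time_s: 14.32
tool_pos: [0.5021, -0.1937, 0.145]
eef_rot: [-180.0, 0.0, 49.8]
wrist_force: [0.9, -0.6, -4.6]
grip_width: 0.0156
grip_force: 30.0
```

Contact, and the load is building at about 2 N/mm. I'll keep lifting slowly.

Call:
jog_arm:
  linear:
    - [0,0,-0.0005]
    - [0,0,-0.001]
    - [0,0,-0.0015]
    - [0,0,-0.0015]
  turn: [0,0,0,0]

```text
time_s: 14.82
tool_pos: [0.502, -0.1937, 0.1467]
eef_rot: [-180.0, 0.0, 49.8]
wrist_force: [-0.4, -0.5, -3.6]
grip_width: 0.016
grip_force: 30.0
```

Call:
jog_arm:
  linear:
    - [0,0,-0.0005]
    - [0,0,-0.001]
    - [0,0,-0.0015]
    - [0,0,-0.0015]
  turn: [0,0,0,0]

```text
time_s: 15.32
tool_pos: [0.5022, -0.1936, 0.1483]
eef_rot: [-180.0, 0.0, 49.8]
wrist_force: [-1.4, -0.4, -2.8]
grip_width: 0.0157
grip_force: 30.0
```

Call:
jog_arm:
  linear:
    - [0,0,-0.001]
    - [0,0,-0.002]
    - [0,0,-0.003]
    - [0,0,-0.003]
  turn: [0,0,0,0]

```text
time_s: 15.82
tool_pos: [0.5029, -0.1938, 0.1516]
eef_rot: [179.9, -0.0, 49.8]
wrist_force: [-0.4, -0.4, -1.2]
grip_width: 0.0157
grip_force: 30.0
```

```bash
python3 look.py w7|tail -2
python3 - <<'E'
from workcell import arm
print(arm.get_state()["wrist_force"])
E
```

```text
ring pred: ball [229. 329.] ball2 [285. 421.] pry wire [225. 293.] far [570. 205.]
(array([ 0.5183, -0.2114,  0.0312]), [(np.float64(319.5), np.float64(1.5)), (np.float64(138.4), np.float64(1.5)), (np.float64(160.2), np.float64(80.6))])
[-0.53467309 -0.25989074 -0.46269583]
```

Run:
```python
from h import *
for n in("w6","w7"):
    im=cv2.imread(f"pics/{n}.png");h=cv2.cvtColor(im,cv2.COLOR_BGR2HSV);m=cv2.inRange(h,(5,80,60),(18,255,255))
    cs,_=cv2.findContours(m,cv2.RETR_EXTERNAL,cv2.CHAIN_APPROX_NONE)
    for c in cs:
        if cv2.contourArea(c)>300: print(n,cv2.boundingRect(c),cv2.contourArea(c))
    for r in(160,200,230,260,290,310,325,340): 
        u=np.nonzero(m[r,:400])[0]; print(r,(u.min(),u.max(),len(u)) if len(u) else None)
```

```text
w6 (206, 85, 414, 389) 25526.0
160 (np.int64(275), np.int64(300), 26)
200 (np.int64(245), np.int64(266), 22)
230 (np.int64(218), np.int64(253), 36)
260 (np.int64(212), np.int64(243), 32)
290 (np.int64(210), np.int64(243), 34)
310 (np.int64(211), np.int64(247), 37)
325 (np.int64(206), np.int64(253), 48)
340 (np.int64(215), np.int64(243), 29)
w7 (214, 97, 395, 384) 25187.0
160 (np.int64(276), np.int64(321), 46)
200 (np.int64(246), np.int64(281), 36)
230 (np.int64(231), np.int64(265), 35)
260 (np.int64(220), np.int64(254), 35)
290 (np.int64(218), np.int64(245), 28)
310 (np.int64(217), np.int64(249), 33)
325 (np.int64(218), np.int64(253), 36)
340 (np.int64(214), np.int64(258), 45)
```

The ring's left side is now free of its lip: the wire no longer hides under it, and the ball has shifted as a raised ball would. I'll keep lifting.

Call:
jog_arm:
  linear:
    - [0,0,-0.001]
    - [0,0,-0.002]
    - [0,0,-0.003]
    - [0,0,-0.004]
    - [0,0,-0.005]
    - [0,0,-0.006]
    - [0,0,-0.007]
    - [0,0,-0.008]
    - [0,0,-0.008]
  turn: [0,0,0,0,0,0,0,0,0]

```text
time_s: 17.0
tool_pos: [0.5023, -0.1937, 0.1592]
eef_rot: [180.0, -0.0, 49.8]
wrist_force: [-0.2, -0.2, -1.9]
grip_width: 0.0157
grip_force: 30.0
```

```bash
cat > ck.py <<'E'
from h import *; import sys
s=arm.get_state();c=viewer.get_calibration("wrist");im=viewer.camera("wrist");sc=viewer.get_calibration("scene");i2=viewer.camera("scene")
np.set_printoptions(precision=4,suppress=True)
print(s["time_s"],s["tool_pos"],s["wrist_force"])
a=np.radians(s["eef_rot"][2]);x=np.array([np.cos(a),np.sin(a),0]);y=np.array([x[1],-x[0],0])
h=np.array(s["tool_pos"])-.0023*x-[0,0,.1166]-.008*y+[0,0,.006]
print("hook",h,"wrist",proj(c,h),"scene",proj(sc,h))
for n,I,cc in(("wrist",im,c),("scene",i2,sc)):
    H=cv2.cvtColor(I,cv2.COLOR_RGB2HSV);m=cv2.inRange(H,(5,80,60),(18,255,255))
    k,l,st,ce=cv2.connectedComponentsWithStats(m); q=proj(cc,h)
    for i in range(1,k):
        if st[i,4]>(60 if n=="wrist" else 8) and np.hypot(*(ce[i]-q))<(150 if n=="wrist" else 50): print(n,st[i],ce[i].round(1))
E
python3 ck.py
```

```text
17.0 [ 0.5023 -0.1937  0.1592] [-0.2039 -0.1963 -1.936 ]
hook [ 0.4947 -0.1903  0.0486] wrist [274.721  211.0514] scene [338.9949 210.4409]
wrist [ 274  170   76   77 1009] [314.3 200.9]
scene [320 198  23  14 105] [330.2 205.4]
scene [340 199   6   7  20] [343.2 201.4]
```

Call:
jog_arm:
  linear:
    - [0,0,-0.0015]
    - [0,0,-0.003]
    - [0,0,-0.0045]
    - [0,0,-0.006]
    - [0,0,-0.0075]
    - [0,0,-0.009]
    - [0,0,-0.0105]
    - [0,0,-0.012]
    - [0,0,-0.012]
  turn: [0,0,0,0,0,0,0,0,0]

```text
time_s: 18.23
tool_pos: [0.5023, -0.1937, 0.1713]
eef_rot: [180.0, -0.0, 49.8]
wrist_force: [0.3, -0.7, -1.1]
grip_width: 0.016
grip_force: 30.0
```

```bash
python3 ck.py
```

```text
18.225 [ 0.5023 -0.1937  0.1713] [ 0.3026 -0.7111 -1.133 ]
hook [ 0.4947 -0.1903  0.0607] wrist [274.7115 211.0617] scene [339.3748 206.3736]
wrist [275 170  69  73 965] [312.  199.4]
scene [320 199  23   9  92] [331.  203.4]
scene [339 199   8   4  16] [342.9 199.9]
```

Call:
jog_arm:
  linear:
    - [0,0,-0.002]
    - [0,0,-0.004]
    - [0,0,-0.006]
    - [0,0,-0.008]
    - [0,0,-0.01]
    - [0,0,-0.012]
    - [0,0,-0.014]
    - [0,0,-0.016]
    - [0,0,-0.018]
    - [0,0,-0.02]
    - [0,0,-0.02]
  turn: [0,0,0,0,0,0,0,0,0,0,0]

```text
time_s: 19.7
tool_pos: [0.5023, -0.1937, 0.1913]
eef_rot: [180.0, -0.0, 49.8]
wrist_force: [-0.8, -0.1, -1.7]
grip_width: 0.0162
grip_force: 30.0
```

```bash
python3 ck.py
```

```text
19.7 [ 0.5023 -0.1937  0.1913] [-0.7659 -0.0958 -1.6745]
hook [ 0.4947 -0.1903  0.0807] wrist [274.6684 211.0593] scene [340.0353 199.4898]
wrist [276 169  48  72 790] [300.  198.5]
scene [323 197  22  11 101] [333.5 201.7]
```

Call:
jog_arm:
  linear:
    - [0,0,-0.003]
    - [0,0,-0.006]
    - [0,0,-0.01]
    - [0,0,-0.014]
    - [0,0,-0.018]
    - [0,0,-0.022]
    - [0,0,-0.026]
    - [0,0,-0.03]
    - [0,0,-0.035]
    - [0,0,-0.04]
    - [0,0,-0.045]
    - [0,0,-0.05]
    - [0,0,-0.055]
    - [0,0,-0.06]
    - [0,0,-0.063]
    - [0,0,-0.065]
    - [0,0,-0.065]
    - [0,0,-0.065]
  turn: [0,0,0,0,0,0,0,0,0,0,0,0,0,0,0,0,0,0]

```text
time_s: 22.05
tool_pos: [0.5021, -0.1936, 0.256]
eef_rot: [-180.0, 0.0, 49.8]
wrist_force: [-0.2, -0.0, -1.4]
grip_width: 0.0159
grip_force: 30.0
```

```bash
python3 ck.py
```

```text
22.05 [ 0.5021 -0.1936  0.256 ] [-0.2372 -0.0452 -1.4216]
hook [ 0.4945 -0.1902  0.1454] wrist [274.7283 211.009 ] scene [342.3813 176.0854]
wrist [274 169  13  54 467] [279.2 193.8]
scene [331 173  14  13  20] [337.6 177.6]
scene [331 185  21  13  32] [340.7 193.4]
```

The ring hangs freely: in the scene it spans rows 173–198, and its bottom is at z≈0.08. I'll carry it slowly over the tray, centred at about (0.574,-0.049).

Call:
jog_arm:
  linear:
    - [0.004,-0.002,0]
    - [0.012,-0.005,0]
    - [0.022,-0.009,0]
    - [0.033,-0.014,0]
    - [0.044,-0.019,0]
    - [0.055,-0.023,0]
    - [0.066,-0.028,0]
    - [0.077,-0.033,0]
    - [0.088,-0.038,0]
    - [0.099,-0.042,0]
    - [0.11,-0.047,0]
    - [0.121,-0.052,0]
    - [0.131,-0.056,0]
    - [0.139,-0.06,0]
    - [0.145,-0.062,0]
    - [0.148,-0.063,0]
    - [0.148,-0.063,0]
    - [0.148,-0.063,0]
  turn: [-0.01,-0.03,-0.06,-0.09,-0.12,-0.16,-0.2,-0.24,-0.28,-0.32,-0.35,-0.38,-0.41,-0.44,-0.46,-0.47,-0.47,-0.47]

```text
time_s: 24.4
tool_pos: [0.5497, -0.0404, 0.2561]
eef_rot: [-180.0, 0.0, 76.7]
wrist_force: [-0.9, -0.4, -2.0]
grip_width: 0.0159
grip_force: 30.0
```

```bash
python3 ck.py
python3 - <<'E'
from h import *
t=viewer.get_calibration("top");im=viewer.camera("top")
H=cv2.cvtColor(im,cv2.COLOR_RGB2HSV);m=cv2.inRange(H,(5,80,60),(18,255,255))
k,l,st,ce=cv2.connectedComponentsWithStats(m)
print([(st[i].tolist(),ce[i].round(1).tolist()) for i in range(1,k) if st[i,4]>6 and 250<ce[i][0]<380 and 160<ce[i][1]<270])
o=cv2.imread("pics/top0.png")
d=(o.max(2)<60).astype(np.uint8)[150:275,245:330]; d=cv2.morphologyEx(d,cv2.MORPH_OPEN,np.ones((9,9)))
k,l,st,ce=cv2.connectedComponentsWithStats(d); i=1+st[1:,4].argmax(); print(st[i]); q=cv2.boxPoints(cv2.minAreaRect(np.argwhere(l==i)[:,::-1].astype(np.float32)))
P=[onz(t,a+245,b+150,.02)[:2] for a,b in q]; print(P,np.mean(P,0))
E
```

```text
24.4 [ 0.5497 -0.0404  0.2561] [-0.8819 -0.392  -1.9996]
hook [ 0.5413 -0.0408  0.1455] wrist [274.0694 210.9269] scene [294.8209 204.9416]
wrist [273 168  15  55 497] [279.2 193.9]
scene [284 199  19  31 147] [293.1 214.6]
[]
[  17   22   59   85 4327]
[array([0.4555, 0.0422]), array([0.7051, 0.0271]), array([ 0.6931, -0.1339]), array([ 0.445 , -0.1144])] [ 0.574675 -0.04475 ]
```

The ring hangs at (293,214) in the scene, over the tray centred at (0.575,-0.045). I'll lower it now.

Call:
jog_arm:
  linear:
    - [0,0,0.004]
    - [0,0,0.01]
    - [0,0,0.017]
    - [0,0,0.024]
    - [0,0,0.031]
    - [0,0,0.038]
    - [0,0,0.045]
    - [0,0,0.051]
    - [0,0,0.056]
    - [0,0,0.06]
    - [0,0,0.063]
    - [0,0,0.066]
    - [0,0,0.068]
    - [0,0,0.07]
    - [0,0,0.071]
  turn: [0,0,0,0,0,0,0,0,0,0,0,0,0,0,0]

```text
time_s: 26.42
tool_pos: [0.5497, -0.04, 0.1851]
eef_rot: [-180.0, 0.0, 76.7]
wrist_force: [-0.6, -0.5, -1.8]
grip_width: 0.0158
grip_force: 30.0
```

Call:
jog_arm:
  linear:
    - [0,0.003,0.001]
    - [0,0.008,0.002]
    - [0,0.013,0.003]
    - [0,0.018,0.005]
    - [0,0.023,0.007]
    - [0,0.028,0.009]
    - [0,0.033,0.012]
    - [0,0.038,0.015]
    - [0,0.042,0.018]
    - [0,0.046,0.022]
    - [0,0.049,0.026]
    - [0,0.052,0.03]
    - [0,0.054,0.033]
    - [0,0.056,0.036]
    - [0,0.058,0.039]
    - [0,0.06,0.042]
    - [0,0.061,0.044]
    - [0,0.061,0.044]
  turn: [0,0,0,0,0,0,0,0,0,0,0,0,0,0,0,0,0,0]

```text
time_s: 28.68
tool_pos: [0.609, -0.054, 0.141]
eef_rot: [-180.0, 0.0, 76.7]
wrist_force: [-0.4, -0.7, -0.3]
grip_width: 0.0158
grip_force: 30.0
```

```bash
python3 ck.py
python3 - <<'E'
from h import *
t=viewer.get_calibration("top");im=viewer.camera("top")
H=cv2.cvtColor(im,cv2.COLOR_RGB2HSV);m=cv2.inRange(H,(5,80,60),(18,255,255))
k,l,st,ce=cv2.connectedComponentsWithStats(m)
print([(st[i].tolist(),onz(t,*ce[i],.015)) for i in range(1,k) if st[i,4]>6 and 250<ce[i][0]<380 and 160<ce[i][1]<270])
E
```

```text
28.675 [ 0.609 -0.054  0.141] [-0.3615 -0.7489 -0.2879]
hook [ 0.6007 -0.0544  0.0304] wrist [274.088  210.9863] scene [273.4298 235.8015]
wrist [237 159  77  73 995] [267.7 189.1]
wrist [287 209  22  21 157] [298.1 219.2]
scene [266 234   5   3  11] [268.3 235.2]
scene [257 234  31  22 222] [272.5 245.1]
[]
```

Run:
```python
from h import *
c=viewer.get_calibration("wrist");im=viewer.camera("wrist")
cv2.imwrite("pics/w8.png",im[:,:,::-1])
print(ringfit(im,c,(225,150,330,240),.0095),ringfit(im,c,(225,150,330,240),.02))
H=cv2.cvtColor(im,cv2.COLOR_RGB2HSV);m=cv2.inRange(H,(5,80,60),(18,255,255))
for r in range(154,236,3): print(r,''.join('#' if x else '.' for x in m[r,228:326:2]))
```

```text
(array([ 0.60244237, -0.04647037,  0.03116631]), [(np.float64(346.7), np.float64(1.6)), (np.float64(268.0), np.float64(8.9)), (np.float64(323.7), np.float64(23.0))]) (array([ 0.60328788, -0.04418534,  0.03004438]), [(np.float64(346.6), np.float64(1.6)), (np.float64(268.0), np.float64(8.8)), (np.float64(323.9), np.float64(22.8))])
154 .................................................
157 .................................................
160 ..................###########....................
163 ...............##################................
166 ............######...........######..............
169 ..........#####.................#####............
172 .........####.....................####...........
175 ........###........................####..........
178 .......###...........................###.........
181 ......####............................###........
184 ......###.............................####.......
187 .....###...............................###.......
190 .....###...............................####......
193 .....###...............................####......
196 .....###................................#........
199 .....###.........................................
202 .....###.........................................
205 ......###........................................
208 ......###........................................
211 .......###...........................####........
214 ........###.........................#####........
217 .........####......................####..........
220 ...........###...................#####...........
223 ............#####..............#####.............
226 ..............#######.....#...####...............
229 .................##########...#..................
232 .................................................
235 ...............................#.................
```

The ring already lies flat on the tray floor: the fitted radius is 31.2 mm at z 9.5 mm, centred at (0.602,-0.047), well inside the tray. The pick's heel is at z≈0.024, above the wire, so I can lift straight up and take the pick back in front of the fork.

Call:
jog_arm:
  linear:
    - [0,0,-0.005]
    - [0,0,-0.015]
    - [0,0,-0.03]
    - [0,0,-0.05]
    - [0,0,-0.07]
    - [0,-0.01,-0.08]
    - [0,-0.03,-0.08]
    - [0.01,-0.06,-0.08]
    - [0.025,-0.09,-0.08]
    - [0.045,-0.12,-0.08]
    - [0.075,-0.145,-0.08]
    - [0.105,-0.16,-0.08]
    - [0.135,-0.166,-0.08]
    - [0.16,-0.167,-0.08]
    - [0.173,-0.167,-0.08]
    - [0.176,-0.167,-0.08]
    - [0.176,-0.167,-0.08]
    - [0.176,-0.167,-0.08]
  turn: [0,0,0,0,0,0,0,0,0,0,0,0,0,0,0,0,0,0]

```text
time_s: 31.12
tool_pos: [0.487, 0.1546, 0.2211]
eef_rot: [-180.0, 0.0, 76.6]
wrist_force: [0.4, -0.7, -1.5]
grip_width: 0.0159
grip_force: 30.0
```

Run:
```python
from h import *
np.set_printoptions(precision=4,suppress=True)
t=viewer.get_calibration("top");im=viewer.camera("top");s=arm.get_state()
print(s["time_s"],s["tool_pos"],s["eef_rot"],s["wrist_force"])
H=cv2.cvtColor(im,cv2.COLOR_RGB2HSV);m=cv2.inRange(H,(5,80,60),(18,255,255))
k,l,st,ce=cv2.connectedComponentsWithStats(m)
print([(st[i].tolist(),onz(t,*ce[i],.01)) for i in range(1,k) if st[i,4]>6 and 250<ce[i][0]<380 and 160<ce[i][1]<270])
v,u=np.nonzero(m[160:262,255:328]);print(len(u),u.min()+255,u.max()+255,v.min()+160,v.max()+160)
x=np.array([.2300,.9732]);y=np.array([.9732,-.2300]);d=np.array([.5595,.1381])-s["tool_pos"][:2];print("to grasp pose dx,dy",d@x,d@y)
```

```text
31.175 [0.487  0.1547 0.2211] [-179.9972    0.0316   76.6304] [ 0.4652  0.5535 -0.7833]
[([280, 193, 24, 24, 166], array([ 0.5993, -0.046 ,  0.01  ]))]
166 280 303 193 216
to grasp pose dx,dy 0.0005054316997284131 0.07435352095059763
```

The top view confirms the ring in the tray at (0.599,-0.046). I'll reverse the take-out path to hang the pick back.

Call:
jog_arm:
  linear:
    - [0,0,0.015]
    - [0,0,0.035]
    - [0,0,0.05]
    - [0,0,0.058]
    - [0.0005,0,0.058]
    - [0.0005,0.01,0.058]
    - [0.0005,0.022,0.058]
    - [0.0005,0.034,0.058]
    - [0.0005,0.046,0.058]
    - [0.0005,0.058,0.058]
    - [0.0005,0.068,0.058]
    - [0.0005,0.0745,0.058]
    - [0.0005,0.0745,0.058]
    - [0.0005,0.0745,0.058]
  turn: [0,0,0,0,0,0,0,0,0,0,0,0,0,0]

```text
time_s: 32.92
tool_pos: [0.5593, 0.1392, 0.1631]
eef_rot: [-180.0, 0.0, 76.7]
wrist_force: [-0.1, 0.7, -1.5]
grip_width: 0.0158
grip_force: 30.0
```

Call:
jog_arm:
  linear:
    - [0,0,0.004]
    - [0,0,0.008]
    - [0,0,0.0105]
    - [0,0,0.012]
    - [0,0,0.012]
  turn: [0,0,0,0,0]

```text
time_s: 33.55
tool_pos: [0.5596, 0.139, 0.151]
eef_rot: [-180.0, 0.0, 76.7]
wrist_force: [-0.7, 0.1, -0.8]
grip_width: 0.0159
grip_force: 30.0
```

Call:
jog_arm:
  linear:
    - [-0.0008,0,0.0005]
    - [-0.0008,0,0.001]
    - [-0.0008,0,0.001]
  turn: [0,0,0]

```text
time_s: 33.92
tool_pos: [0.5595, 0.1382, 0.1506]
eef_rot: [180.0, 0.0, 76.7]
wrist_force: [-2.5, -1.0, 4.0]
grip_width: 0.0158
grip_force: 30.0
```

Call:
jog_arm:
  linear:
    - [0,0,0]
    - [0,0,0]
    - [0,0,0]
    - [0,0,0]
    - [0,0,0]
    - [0,0,0]
    - [0,0,0]
    - [0,0,0]
  turn: [0,0,0,0,0,0,0,0]
  gripper: -0.3

```text
time_s: 34.92
tool_pos: [0.5595, 0.1383, 0.1502]
eef_rot: [180.0, -0.0, 76.7]
wrist_force: [0.3, -0.1, -0.1]
grip_width: 0.0575
grip_force: 0.0
```

Call:
jog_arm:
  linear:
    - [0,0,-0.01]
    - [0,0,-0.03]
    - [0,0,-0.05]
    - [0,0,-0.08]
    - [0,0,-0.1]
    - [0,0,-0.102]
    - [-0.025,0.006,-0.102]
    - [-0.025,0.006,-0.102]
  turn: [0,0,0,0,0,0,0,0]

```text
time_s: 35.92
tool_pos: [0.5595, 0.1104, 0.2517]
eef_rot: [-180.0, 0.1, 76.5]
wrist_force: [0.0, -0.2, -0.3]
grip_width: 0.0569
grip_force: 0.0
```

Run:
```python
from h import *
s=arm.get_state();c=viewer.get_calibration("wrist");im=viewer.camera("wrist");i2=viewer.camera("scene");it=viewer.camera("top")
print(s["time_s"],s["tool_pos"],s["grip_width"],s["grip_force"],s["wrist_force"])
def red(I,u0,v0,u1,v1):
    h=cv2.cvtColor(I,cv2.COLOR_RGB2HSV);m=cv2.inRange(h,(0,150,60),(6,255,255))|cv2.inRange(h,(174,150,60),(180,255,255))
    v,u=np.nonzero(m[v0:v1,u0:u1]);return u.min()+u0,u.max()+u0,v.min()+v0,v.max()+v0,len(u)
print("wrist",red(im,240,140,310,230),"before 263-285,169-201 n599")
o=cv2.imread("pics/scene0.png")[:,:,::-1].copy();t0=cv2.imread("pics/top0.png")[:,:,::-1].copy()
print("scene",red(i2,220,225,265,270),red(o,220,225,265,270)); print("top",red(it,205,195,240,235),red(t0,205,195,240,235))
```

```text
35.925 [0.55950602 0.11036445 0.25172352] 0.05687385090948022 0.0 [ 0.04070054 -0.24968897 -0.28060801]
wrist (np.int64(264), np.int64(286), np.int64(170), np.int64(201), 608) before 263-285,169-201 n599
scene (np.int64(234), np.int64(247), np.int64(233), np.int64(259), 268) (np.int64(233), np.int64(247), np.int64(232), np.int64(259), 269)Traceback (most recent call last):
  File "<stdin>", line 9, in <module>
  File "<stdin>", line 6, in red
    return umr_minimum(a, axis, None, out, keepdims, initial, where)
ValueError: zero-size array to reduction operation minimum which has no identity
```

The handle is back within a pixel of its starting place in both the wrist and scene views, the ring is at rest in the tray and the gripper is clear. I'll hand in the job.

```bash
python3 -c "
from workcell import arm
print(arm.sign_off())"
```

```text
the job is handed in; nothing more can be done
None
```

I handed the job in at about 36 s with the ring lying flat in the black tray and the pick hanging back in its fork; the ring slipped off the hook during the last part of the lowering instead of being unhooked, and no verdict came back.

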